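# Vial crimper: free the lever and check that it lands on its stop

## Task

Get the vial crimper on the bench ready for use: push the red stud with a fingertip to swing the storage catch off the lever's tip and well clear, so that the blue hand lever springs out. Then press the lever in with the outside of the fingers, without gripping it, until it comes up firm on the brass stop screw, short of the fixed bar, and hold it there for a good second without forcing it. Let it come fully out again and leave the catch open; pick nothing up, and leave the bar and everything else on the bench alone.

Things in the scene. Friction and masses are not known exactly. Their poses are not given: they have to be found in the camera images.
- crimper: Vial crimper lying on its side in a bench holder fixed to the worktop, grey base plate 130 x 250 mm. Origin: on the worktop, 5 mm from the plate's centre; z up. Its two handles lie level, axes 85 mm up, and run along its -y from the aluminium head (105 mm high, at y = +78 to +121 mm). The lever is on the -x side of the bar and is pressed in along +x.
- bar: Fixed handle bar of the crimper with a blue sleeve, 26 mm thick, along the crimper's y at x = +34 mm from y = +65 to -130 mm, 85 mm up. Same frame as crimper. To be left alone.
- lever (a joint): Hand lever (rad): 0 = fully out, grows as pressed in; pin at x 0, y +65 mm in the crimper's frame; at 0.30 parallel to the bar, below that its tip leans out to -x. Steel flat 185 x 10 mm, 16 high; blue sleeve 14 thick, 21 high, 86 to 162 mm from the pin. Spring: 3.5 N at the sleeve when out, 7.5 N at the stop. Rests near 0.17 while hooked; the stop screw halts it between 0.22 and 0.34, as set.
- lever_grip (a point): Middle of the lever's outer face (away from the bar) on the blue sleeve, 125 mm from the pin, 85 mm above the worktop; moves with the lever. Its axes are the lever's, turned by (lever angle - 0.30) about z from the crimper's; +x points in towards the bar.
- catch (a joint): Storage catch (rad): 0 = hooked over the lever's tip, 1.35 = fully open. It turns about an upright pin at x +34, y -99 mm in the crimper's frame; opening swings the stud from the crimper's -x side round towards its -y (anticlockwise from above). The lever slips free at about 0.3. About 3 N at the stud moves it; it stays where it is left.
- catch_stud (a point): Middle of the red round thumb stud on the catch's free end: 13 mm across, upright, from 102 to 123 mm above the worktop (point at 112.5 mm), 88 mm from the catch's pin. The flat arm below it has its top at 104 mm and, hooked, crosses above the lever (lever's top 95.5 mm).
- stop_screw: Brass stop screw through the bar, 10 mm thick; origin at the middle of its tip, which points to the lever; the lever lands on it 58 mm from its pin. Its setting varies by a few mm.
- vial_a: Small amber crimp vial with aluminium cap, 23 mm across, 52 mm high, standing loose by the crimper's head; origin under its centre.
- vial_b: Another such vial.
- vial_c: Another such vial.
- cap_tray: White open tray with aluminium crimp caps, 62 x 82 x 16 mm, loose; origin under its centre.
- oil_drop: Small brown dropper bottle with black cap, 34 mm across, 78 mm high, loose; origin under its centre.
- tip_box: Blue pipette tip box with grey lid, 80 x 118 x 86 mm, loose; origin under its centre.
- marker: Black marker pen, 12 x 144 x 11 mm, lying loose; origin under its centre.
- slide_box: Flat green slide box, 86 x 165 x 34 mm, loose; origin under its centre.
- analyser_1: Tall dark blue analyser, fixed, left of the crimper: 150 mm wide, 200 mm deep, about 300 mm high, with a like one beside it on its left; origin under its centre. Only to be kept clear of.
- cell_counter: Big dark blue cell counter, fixed, at the right: about 350 x 300 mm, 380 mm high with what lies on it, turned 45 degrees; origin under its centre. Only to be kept clear of. Wall cabinets hang over the back of the worktop, from 0.59 m up.
- lever_back: Inner half of the lever's blue sleeve, the side facing the bar, 4 mm thick; origin on the lever's pin, same axes as point lever_grip. The fingers stay off it: the lever is pressed from outside only.

How it is judged (in metres and radians):
On the way, in this order (a step that is already met when the one before it is completed fails the run):
1. the catch is swung well clear and the lever has sprung out (value of joint catch above 0.6 rad and value of joint lever below 0.05 rad), for 0.1 s.
2. the lever is held firm on the stop screw for one second (value of joint lever above 0.21 rad and contact force between stop_screw and anything else above 3 N and value of joint catch above 0.6 rad), for 1 s.
At the end, for the whole second after the job is handed in: After the lever has been held on the stop screw with at least 3 N for one second, it is fully out again (within 0.04 rad) and the catch is open by more than 0.6 rad (value of joint lever below 0.04 rad and value of joint catch above 0.6 rad); the robot touches nothing.
It fails at once if the lever is forced: more than 50 N on the stop screw (contact force between stop_screw and anything else above 50 N).
It fails at once if the lever is gripped: a finger presses on its inner side, facing the bar (contact force between the fingers and lever_back above 1 N).
It fails at once if the crimper is pushed with something other than the fingers (contact force between the arm and crimper above 5 N).
It fails at once if the fingers press on or pinch the fixed bar or the stop screw (contact force between the fingers and bar above 3 N or contact force between the fingers and stop_screw above 1 N).
It fails at once if a bystander is moved by more than 15 mm (distance of any of vial_a, vial_b, vial_c, cap_tray, oil_drop, tip_box, marker, slide_box from where it was at the start of the episode above 0.015 m).
It also fails if it takes over 61 s, if anything falls off the work surface, if the arm or the gripper's body presses on something with over 40 N, if the wrist force passes 120 N, or if a joint passes its speed limit or range.

## Robot

A 7-joint arm with a two-finger parallel gripper is mounted at the origin on a cart in front of the work surface, level with it; the furniture and walls round the work are solid. World frame = base frame: x ahead of the robot, y to its left, z up, the work surface at z = 0. Lengths are in mm, angles in rad, forces in N, time in s.
With the tool pointing down it reaches from about 350 to 900 mm from the base axis. Payload 8.1 kg.
Tool frame: the origin (TCP) lies where the fingers leave the gripper's body, on its centre line; the fingertips stand 66 mm ahead of it and the grasp point (between the pads) lies 47 mm ahead of it; z points along the fingers, y is the line along which they close (so a half turn about z gives the same grasp; the last joint's range is limited). The gripper opens to 92 mm and grips with 3 to 60 N. Pads are 19 mm wide; open, the fingers measure 130 mm over their backs; the gripper's body (75 mm by 190 mm) begins 47 mm behind the grasp point.
Start: joints at [-1.228, 0.434, 0.025, 1.573, -0.012, 1.134, -0.075], TCP at [269.514, 563.916, 292.242] pointing down, gripper open.
Joint ranges: [-2.62, 2.62], [-0.44, 2.09], [-1.27, 1.32], [0.08, 2.57], [-1.32, 4.46], [0.12, 2], [-2.74, 2.74]. Speed limits (rad/s): [2.22, 2.22, 3.01, 3.01, 3.14, 3.14, 3.14].

## Interface

Orientations are given as a rotation vector (axis times angle).
In Python, from cell import bot, imaging gives the robot as it stands. The module is installed in compiled form; this text tells all that it offers.
- The arm moves only by the shell command python3 -m creep 'ROWS' [FORCE]. ROWS is JSON, a list that holds one entry, the list of rows, each a list of 5 numbers: the opening, from -1 (shut) to 1 (fully open), then the shift along the tool's x, y, z as a fraction of full scale, then the turn about the tool's z as a fraction of full scale. A call has exactly 5 rows; each row shifts and turns the commanded pose from where the row before left it, along the tool's axes as they then stand; what a row does not reach is not made up. Full scale, the value 1, is 0.02 m for a shift and 4 degrees for a turn. A row lasts 1/10 s, in which the tool goes at most 50 mm and 8.59 degrees, less where a joint would pass 70% of its speed; a pose out of reach is approached as far as the arm can. A call with a number of a shift or a turn outside -1 to 1 is refused whole. A call with a gripper value outside its range is refused whole. The fingers move at their own pace and stop on an object; FORCE is the grip in N (left out, the last holds). Time passes only in rows, so rows that do not move let the fingers close, or fill a call up. It gives the time, the measured TCP pose, the force, the opening and the grip force at its end, in the units of the state.
- bot.observe(): the state, without advancing time (a new reading comes with each control period).
- imaging.get_image(name): name is "scene" or "top" or "wrist"; returns the picture (480x640x3 uint8, blue, green, red); there is no depth.
- imaging.camera_model(name): a dict with "vfov" (degrees; the focal length in pixels is half the picture's height over the tangent of half this angle, whatever the lens; pixels are square), "cx", "cy" (the principal point, pixels), "k1" (the pictures are not rectified: a ray, as slopes to the right and down, at radius r is drawn at 1 + k1 r^2 times it, then the intrinsics apply), "cam_to_world" (4x4, takes a point from camera to world coordinates); the wrist camera has in their place "tool_from_camera" (4x4, takes a point from camera to tool coordinates, whose origin is the TCP and whose axes are the flange's). Camera axes: x right, y down, z forward; pixel columns grow to the right and rows downward; lengths in mm; the calibration is good to about 2 mm. A picture is of the moment at which its call begins: read the wrist's pose just before it. camera_model takes no time and is no camera call.
- bot.sign_off(): hands the job in; it is judged then, once.
The state is a dict: "clock": time; "joint_pos": joint angles; "dq": joint speeds; "tau": joint torques, N m; "ee_pos": TCP position; "tool_rot": TCP orientation; "force": force on the tool from outside, world axes, zero at the start; "moment": the same for the moment, N m; "gripper_width": opening from 0.0 (shut) to 1.0 (fully open); "finger_force": force on a finger pad.
Only numpy, scipy, OpenCV 4.12 (cv2) and the standard library are available. Lean on these libraries where they do the work, as an engineer would, in place of code of your own. Each camera call takes 0.05 s, during which the arm holds its last target. There are 200 camera calls.

## Working session

There is one attempt and no reset: what is moved stays moved. The work goes in short steps, Python scripts to look and compute and a shell command to move; the robot and the scene stay as the last step left them, time stands still between calls to the robot, and variables do not carry over. Pictures are saved under pics/ and viewed, at most 10 in all, crops included, and the job is handed in when it is done.

```bash
mkdir -p pics; python3 - <<'E'
from cell import bot, imaging
import cv2,numpy as np
s=bot.observe()
for k in ("clock","ee_pos","tool_rot","force","gripper_width"): print(k,s[k])
for n in("scene","top","wrist"):
    im=imaging.get_image(n); cv2.imwrite(f"pics/{n}0.png",im)
    print(n,{k:(np.round(v,4).tolist() if not np.isscalar(v) else v) for k,v in imaging.camera_model(n).items()})
E
```

```text
clock 0.0
ee_pos [269.37897793 563.51294255 291.43311962]
tool_rot [-6.94619673e-01 -3.06362617e+00  2.51240965e-03]
force [0.17060836 0.74121091 1.78259648]
gripper_width 0.9974488595689621
scene {'vfov': 45.25370177591139, 'cx': 316.94702435701447, 'cy': 239.44368846734395, 'k1': -0.044600963105900907, 'cam_to_world': [[0.7393, -0.4458, 0.5046, -296.8241], [-0.673, -0.5142, 0.5317, -914.5716], [0.0224, -0.7327, -0.6802, 1194.1431], [0.0, 0.0, 0.0, 1.0]]}
top {'vfov': 57.32313898057852, 'cx': 320.43821425220113, 'cy': 242.4676093684651, 'k1': -0.0806592023465425, 'cam_to_world': [[-0.0163, -0.993, 0.1172, 329.1701], [-0.9998, 0.0152, -0.0096, -49.2431], [0.0077, -0.1173, -0.9931, 1657.1504], [0.0, 0.0, 0.0, 1.0]]}
wrist {'vfov': 61.34424332452899, 'cx': 313.66810781850484, 'cy': 240.21367444959978, 'k1': -0.01634984669015054, 'tool_from_camera': [[0.0004, -0.9573, -0.2892, 76.8401], [1.0, 0.0008, -0.0013, 0.2818], [0.0015, -0.2892, 0.9573, -92.9385], [0.0, 0.0, 0.0, 1.0]]}
```

View pics/top0.png

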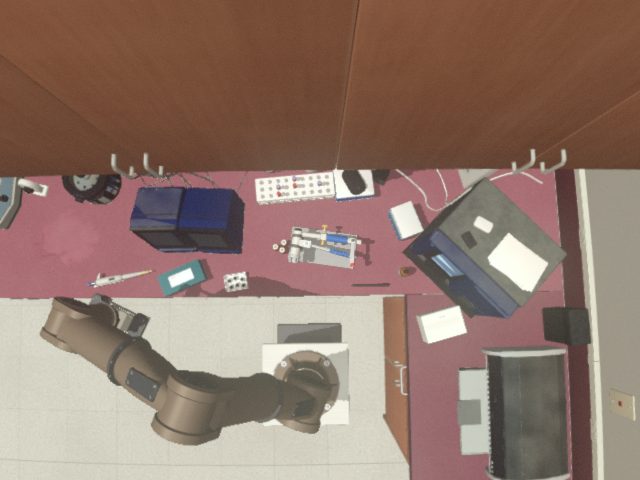

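View pics/scene0.png

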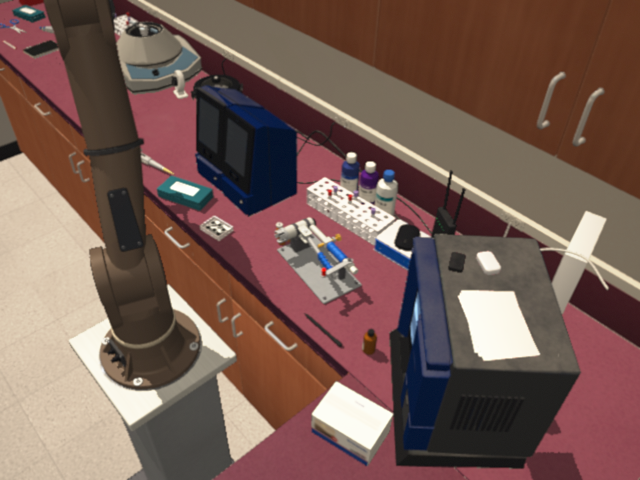

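The crimper sits at top (322,247) and scene (320,260). Its handles run toward world -y, with the lever on the robot's side. I'll enlarge both views.

```bash
python3 - <<'E'
import cv2,numpy as np
a=cv2.imread("pics/top0.png")[215:300,262:372]; b=cv2.imread("pics/scene0.png")[205:310,265:375]
a=cv2.resize(a,None,fx=7,fy=7,interpolation=cv2.INTER_CUBIC);b=cv2.resize(b,None,fx=5.5,fy=5.5,interpolation=cv2.INTER_CUBIC)
cv2.imwrite("pics/topc.png",a);cv2.imwrite("pics/scenec.png",b)
E
```

```text
(no output)
```

View pics/topc.png

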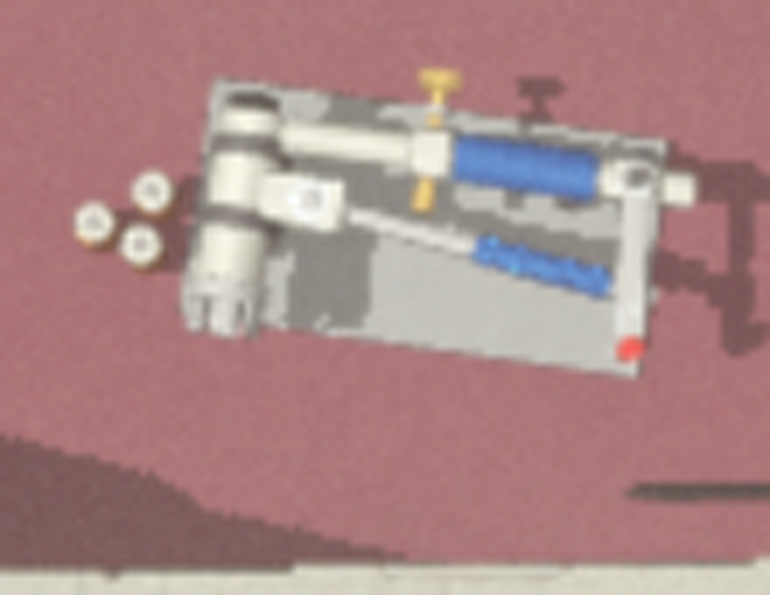

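View pics/scenec.png

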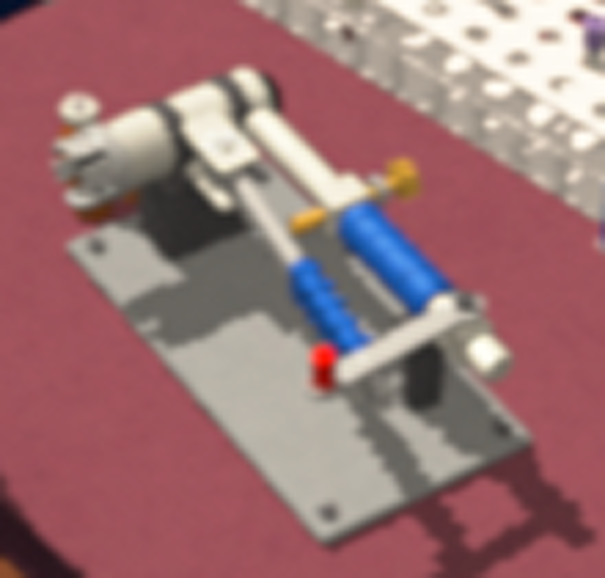

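Top crop: red stud at (630,350), catch pin (638,175), lever pin (311,198), sleeve from (478,248) to (608,283). Plate corners are (213,80), (667,145) and (637,375). Scene crop: stud (323,365), catch pin (468,303), plate corners (68,243), (325,543) and (530,437). Next I triangulate and fit the pose.

```bash
cat > h.py <<'E'
import numpy as np
from cell import bot, imaging
from scipy.optimize import least_squares
from scipy.spatial.transform import Rotation as R
def ray(name,u,v,T=None):
    m=imaging.camera_model(name); f=240/np.tan(np.radians(m["vfov"]/2))
    d=np.array([(u-m["cx"])/f,(v-m["cy"])/f]); s=d.copy()
    for _ in range(20): s=d/(1+m["k1"]*(s@s))
    T=np.array(m["cam_to_world"]) if T is None else T
    return T[:3,3],T[:3,:3]@np.array([*s,1])
def wristT(s):
    T=np.eye(4);T[:3,:3]=R.from_rotvec(s["tool_rot"]).as_matrix();T[:3,3]=s["ee_pos"]
    return T@np.array(imaging.camera_model("wrist")["tool_from_camera"])
def plane(r,z): o,d=r; return o+d*(z-o[2])/d[2]
def tri(r1,r2):
    (a,d),(b,e)=r1,r2
    t=np.linalg.lstsq(np.c_[d,-e],b-a,rcond=None)[0]
    p,q=a+d*t[0],b+e*t[1]; return (p+q)/2,np.linalg.norm(p-q)
E
python3 - <<'E'
from h import *
np.set_printoptions(precision=1,suppress=True)
t=lambda x,y:ray("top",(x+.5)/7-.5+262,(y+.5)/7-.5+215)
s=lambda x,y:ray("scene",(x+.5)/5.5-.5+265,(y+.5)/5.5-.5+205)
print("stud",tri(t(630,350),s(323,365)),"cpin",tri(t(638,175),s(468,303)))
print("corner",tri(t(213,80),s(245,90))if 0 else tri(t(667,145),s(530,437)),tri(t(637,375),s(325,543)))
print("planes stud",plane(t(630,350),118),plane(s(323,365),112.5))
loc=[(-65,-125,8),(65,-125,8)]
P=[(t(311,198),(0,65),97),(t(638,175),(34,-99),105),(s(468,303),(34,-99),108),(s(223,150),(0,65),97)]
W=np.array([plane(r,z)[:2] for r,_,z in P]); L=np.array([l for _,l,_ in P]); print(W)
f=lambda p:(np.c_[L[:,0]*np.cos(p[2])-L[:,1]*np.sin(p[2])+p[0],L[:,0]*np.sin(p[2])+L[:,1]*np.cos(p[2])+p[1]]-W).ravel()
r=least_squares(f,[400,-50,0]);print(r.x,r.fun, np.degrees(r.x[2]))
for z,q in((97,(478,248)),(97,(608,283))): print(plane(t(*q),z))
for n,q in(("vial",(152,190)),("vial",(140,243)),):print(n,plane(t(*q),52))
print("marker L end",plane(t(625,491),5),plane(t(770,491),5))
print(plane(t(200,330),105),"head front")
E
```

```text
stud (array([ 431.8, -172.8,  118.6]), np.float64(2.2082513164142203)) cpin (array([ 521.7, -180.1,  106.5]), np.float64(2.390268436868115))
corner (array([ 549.9, -204.5,   10.2]), np.float64(2.8924361935231833)) (array([ 425.8, -185.4,    6.2]), np.float64(2.601533170109985))
planes stud [ 431.  -172.2  118. ] [ 436.9 -169.2  112.5]
[[ 512.7  -12.6]
 [ 521.  -179.5]
 [ 521.6 -181.8]
 [ 513.1  -11.4]]
[502.9 -76.9  -0.2] [ 0.2 -0.1  0.3 -0.5 -0.4  1.8 -0.2 -1.3] -8.853327246244282
[485.7 -97.5  97. ]
[ 466.7 -163.5   97. ]
vial [523.5  72.   52. ]
vial [495.6  78.5  52. ]
marker L end [ 362.8 -176.7    5. ] [ 361.4 -254.7    5. ]
[445.4  44.2 105. ] head front
```

Crimper at (503,-77), yaw -8.9°, fit residuals under 2 mm. The stud is at about (433,-172), top near 120, and 90 mm from its pin, so it checks out. I'll move over, aligning tool x with the crimper's -x, fingers shut.

```bash
python3 -m creep '[[[-1,-1,-1,0,-0.83],[-1,-1,-1,0,-0.83],[-1,-1,-1,0,-0.84],[-1,-1,-1,0,-0.84],[-1,-1,-1,0,-0.84]]]' 20; python3 -m creep '[[[-1,-0.35,-1,0,0],[-1,-0.35,-1,0,0],[-1,-0.35,-1,0,0],[-1,-0.35,-1,0,0],[-1,-0.35,-1,0,0]]]'
```

```text
clock: 0.65
ee_pos: [331.7, 436.1, 292.0]
tool_rot: [-0.237, -3.132, 0.001]
force: [-0.4, 0.4, 0.6]
gripper_width: 0.616
finger_force: 0.0
clock: 1.15
ee_pos: [350.8, 332.2, 292.1]
tool_rot: [-0.242, -3.132, 0.0]
force: [-0.5, -0.2, 0.3]
gripper_width: 0.181
finger_force: 0.0
```

```bash
python3 -m creep '[[[-1,-0.35,-1,0,0],[-1,-0.35,-1,0,0],[-1,-0.35,-1,0,0],[-1,-0.35,-1,0,0],[-1,-0.35,-1,0,0]]]'>/dev/null; python3 -m creep '[[[-1,-0.35,-1,0,0],[-1,-0.35,-1,0,0],[-1,-0.35,-1,0,0],[-1,-0.35,-1,0,0],[-1,-0.35,-1,0,0]]]' >/dev/null; python3 -m creep '[[[-1,-0.35,-1,0,0],[-1,-0.35,-1,0,0],[-1,-0.35,-1,0,0],[-1,-0.35,-1,0,0],[-1,-0.35,-1,0,0]]]'; python3 - <<'E'
from h import *
import cv2
s=bot.observe(); im=imaging.get_image("wrist"); cv2.imwrite("pics/w1.png",im); np.save("w1.npy",wristT(s)); print(s["ee_pos"],s["tool_rot"])
E
```

```text
clock: 2.65
ee_pos: [408.4, 19.7, 292.2]
tool_rot: [-0.242, -3.132, -0.0]
force: [0.4, -0.3, 0.9]
gripper_width: 0.007
finger_force: 0.0
[408.41998251  19.73791667 292.17585784] [-2.41639341e-01 -3.13215177e+00 -7.76376118e-05]
```

View pics/w1.png

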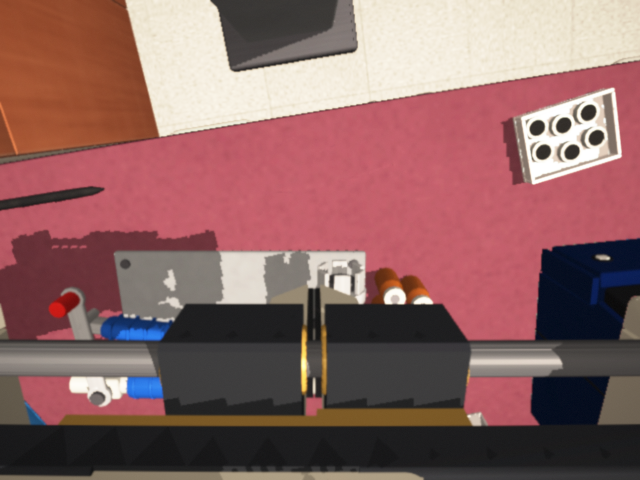

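The plate edge is level in the picture, so the yaw is aligned. The stud's top centre is near (58,309) and the catch pin near (98,397).

```bash
python3 - <<'E'
from h import *
T=np.load("w1.npy")
print(plane(ray("wrist",57,309,T),123),plane(ray("wrist",98,397,T),106),plane(ray("wrist",115,252,T),8),plane(ray("wrist",365,252,T),8))
E
```

```text
[ 433.46009332 -171.44026784  123.        ] [ 521.75529854 -177.97185622  106.        ] [ 426.88589724 -182.15714335    8.        ] [464.41077553  61.42514469   8.        ]
```

Wrist and fixed-camera estimates agree within 2 mm. Now down to 15 mm short of the stud, on its +y side.

```bash
python3 -m creep '[[[-1,-0.2,-1,0,0],[-1,-0.2,-1,0,0],[-1,-0.2,-1,0,0],[-1,-0.2,-1,0.3,0],[-1,-0.2,-1,0.55,0]]]' >/dev/null; python3 -m creep '[[[-1,-0.34,-0.45,1,0],[-1,-0.34,-0.45,1,0],[-1,-0.34,-0.45,1,0],[-1,-0.34,-0.45,1,0],[-1,-0.34,-0.45,1,0]]]'; python3 -m creep '[[[-1,0,0,0,0],[-1,0,0,0,0],[-1,0,0,0,0],[-1,0,0,0,0],[-1,0,0,0,0]]]'
```

```text
clock: 3.7
ee_pos: [439.8, -131.2, 174.3]
tool_rot: [-0.241, -3.132, -0.0]
force: [-0.1, 0.3, 1.2]
gripper_width: 0.004
finger_force: 0.0
clock: 4.2
ee_pos: [439.9, -130.6, 175.9]
tool_rot: [0.241, 3.131, 0.001]
force: [-0.1, 0.1, -0.8]
gripper_width: 0.007
finger_force: 0.0
```

```bash
python3 -m creep '[[[-1,0,-0.4,0,0],[-1,0,-0.4,0,0],[-1,-0.05,-0.45,0,0],[-1,-0.05,-0.45,0,0],[-1,-0.1,-0.4,0,0]]]'; python3 -m creep '[[[-1,-0.15,-0.41,0,0],[-1,-0.19,-0.4,0,0],[-1,-0.23,-0.37,0,0],[-1,-0.26,-0.35,0,0],[-1,-0.3,-0.32,0,0]]]';  python3 -m creep '[[[-1,-0.33,-0.3,0,0],[-1,-0.36,-0.26,0,0],[-1,-0.38,-0.22,0,0],[-1,0,0,0,0],[-1,0,0,0,0]]]'
python3 - <<'E'
from h import *
import cv2
a=imaging.get_image("top")[215:300,262:372];cv2.imwrite("pics/t2.png",cv2.resize(a,None,fx=7,fy=7,interpolation=cv2.INTER_CUBIC))
E
```

```text
clock: 4.7
ee_pos: [437.1, -174.2, 175.3]
tool_rot: [0.243, 3.132, -0.0]
force: [0.8, 0.5, 0.6]
gripper_width: 0.002
finger_force: 0.4
clock: 5.2
ee_pos: [454.2, -213.8, 175.2]
tool_rot: [0.242, 3.132, 0.0]
force: [0.6, 1.2, 0.6]
gripper_width: 0.009
finger_force: 0.7
clock: 5.7
ee_pos: [472.9, -231.6, 175.2]
tool_rot: [0.241, 3.132, 0.0]
force: [2.0, 2.0, 2.8]
gripper_width: 0.003
finger_force: 1.8
```

View pics/t2.png

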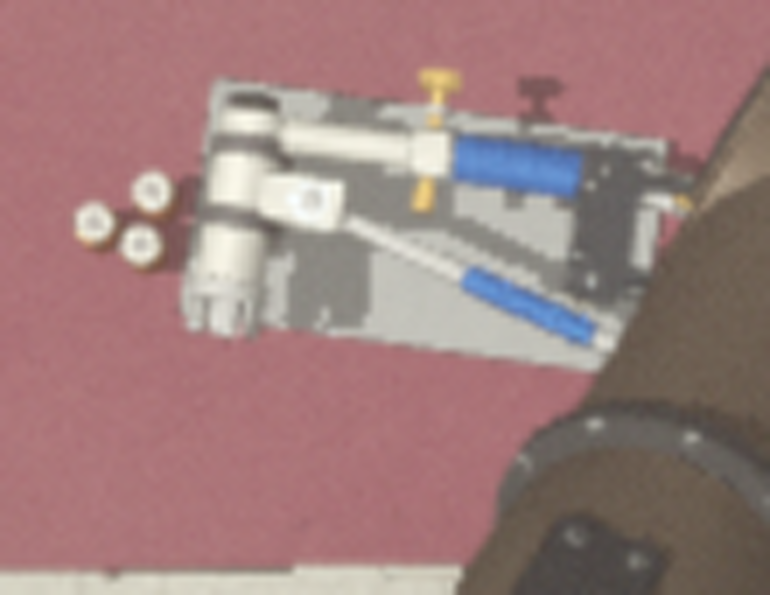

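The lever has sprung out: its sleeve runs from (465,275) to (592,335). The arm hides the catch, so I lift off, move to the outer side of the lever, and look.

```bash
python3 -m creep '[[[-1,0,0.15,0,0],[-1,0,0.15,-1,0],[-1,0,0,-1,0],[-1,0,0,-1,0],[-1,0,0,0,0]]]'; python3 -m creep '[[[-1,0.75,0.95,0,0],[-1,0.75,0.95,0,0],[-1,0.75,0.95,0,0],[-1,0.75,0.95,0,0],[-1,0.7,0.95,0,0]]]';python3 -m creep '[[[-1,0,0,0,0],[-1,0,0,0,0],[-1,0,0,0,0],[-1,0,0,0,0],[-1,0,0,0,0]]]'; python3 - <<'E'
from h import *
import cv2
s=bot.observe(); im=imaging.get_image("wrist"); cv2.imwrite("pics/w2.png",im); np.save("w2.npy",wristT(s))
E
```

```text
clock: 6.25
ee_pos: [473.8, -226.4, 237.3]
tool_rot: [0.242, 3.129, -0.001]
force: [0.2, 0.3, -0.5]
gripper_width: 0.007
finger_force: 0.0
clock: 6.75
ee_pos: [413.4, -119.8, 234.4]
tool_rot: [-0.242, -3.131, 0.0]
force: [-1.4, 0.5, -0.2]
gripper_width: 0.004
finger_force: 0.0
clock: 7.25
ee_pos: [415.0, -121.2, 235.1]
tool_rot: [-0.243, -3.132, 0.0]
force: [0.5, -0.1, -0.4]
gripper_width: 0.007
finger_force: 0.0
```

View pics/w2.png

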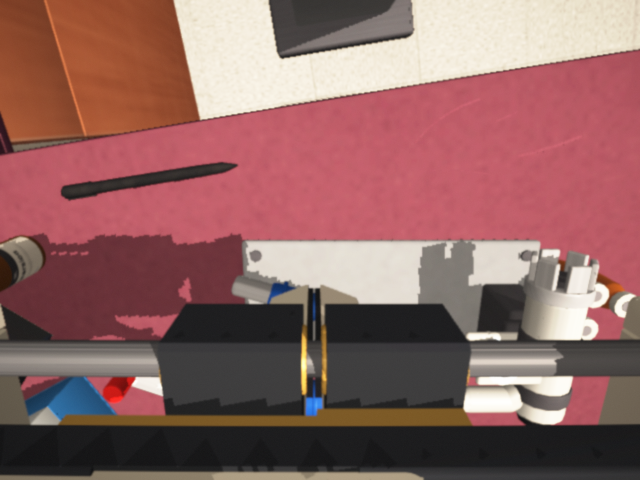

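The stud's top is now near (110,394). The lever tip is at (245,287), fully out.

```bash
python3 - <<'E'
from h import *
T=np.load("w2.npy")
p=plane(ray("wrist",111,394,T),123);a=np.radians(-8.85)
v=p[:2]-[521.5,-180]; l=R.from_euler('z',-a).as_matrix()[:2,:2]@v
print(p,l,np.hypot(*l),"phi",np.arctan2(-l[1],-l[0]))
E
```

```text
[ 477.08005252 -255.00796844  123.        ] [-32.35126712 -80.94888869] 87.17411923182307 phi 1.1905912441820914
```

Catch open about 1.15 rad, at the correct 87 mm radius. I descend outside the lever, then approach it.

```bash
python3 -m creep '[[[-1,0,0,0.93,0],[-1,0,0,0.93,0],[-1,0,0,0.93,0],[-1,0,0,0.93,0],[-1,0,0,0.93,0]]]'>/dev/null; python3 -m creep '[[[-1,-0.4,0,0,0],[-1,-0.4,0,0,0],[-1,-0.4,0,0,0],[-1,-0.3,0,0,0],[-1,0,0,0,0]]]'; python3 -m creep '[[[-1,-0.3,0,0,0],[-1,-0.3,0,0,0],[-1,0,0,0,0],[-1,0,0,0,0],[-1,0,0,0,0]]]'
```

```text
clock: 8.3
ee_pos: [445.0, -125.7, 142.7]
tool_rot: [-0.242, -3.132, 0.0]
force: [-5.3, -0.9, -0.0]
gripper_width: 0.006
finger_force: 1.9
clock: 8.8
ee_pos: [455.6, -127.4, 142.4]
tool_rot: [-0.243, -3.131, 0.0]
force: [-5.9, -1.7, -0.5]
gripper_width: 0.003
finger_force: 2.4
```

Spring contact is at 6 N. I creep in further, watching the force.

```bash
python3 -m creep '[[[-1,-0.15,0,0,0],[-1,-0.15,0,0,0],[-1,-0.1,0,0,0],[-1,0,0,0,0],[-1,0,0,0,0]]]' | grep -E "ee_pos|^force"; python3 -m creep '[[[-1,-0.1,0,0,0],[-1,-0.05,0,0,0],[-1,0,0,0,0],[-1,0,0,0,0],[-1,0,0,0,0]]]'| grep -E "ee_pos|^force"
```

```text
ee_pos: [463.2, -128.9, 142.4]
force: [-7.1, -3.3, -0.7]
ee_pos: [466.0, -129.6, 142.4]
force: [-7.0, -4.6, -0.4]
```

```bash
python3 -m creep '[[[-1,-0.05,0,0,0],[-1,-0.05,0,0,0],[-1,0,0,0,0],[-1,0,0,0,0],[-1,0,0,0,0]]]' | grep -E "ee_pos|^force"
```

```text
ee_pos: [467.9, -129.9, 142.3]
force: [-7.6, -3.2, 0.6]
```

```bash
python3 -m creep '[[[-1,-0.05,0,0,0],[-1,-0.05,0,0,0],[-1,0,0,0,0],[-1,0,0,0,0],[-1,0,0,0,0]]]' | grep -E "ee_pos|^force"
```

```text
ee_pos: [469.8, -130.3, 142.3]
force: [-6.5, -3.8, -0.9]
```

```bash
python3 -m creep '[[[-1,-0.05,0,0,0],[-1,-0.05,0,0,0],[-1,0,0,0,0],[-1,0,0,0,0],[-1,0,0,0,0]]]' | grep -E "ee_pos|^force"
```

```text
ee_pos: [471.8, -130.7, 142.3]
force: [-6.4, -4.2, -1.1]
```

```bash
python3 -m creep '[[[-1,-0.05,0,0,0],[-1,-0.05,0,0,0],[-1,0,0,0,0],[-1,0,0,0,0],[-1,0,0,0,0]]]' | grep -E "ee_pos|^force"
```

```text
ee_pos: [473.2, -131.0, 142.3]
force: [-8.5, -4.6, 2.8]
```

```bash
python3 -m creep '[[[-1,-0.05,0,0,0],[-1,-0.05,0,0,0],[-1,0,0,0,0],[-1,0,0,0,0],[-1,0,0,0,0]]]' | grep -E "ee_pos|^force"
```

```text
ee_pos: [473.7, -131.2, 142.2]
force: [-15.5, -3.8, 8.8]
```

The stop is reached: 15.5 N with the motion stalled, which is roughly 17 N on the screw. I hold there.

```bash
for i in 1 2 3; do python3 -m creep '[[[-1,0,0,0,0],[-1,0,0,0,0],[-1,0,0,0,0],[-1,0,0,0,0],[-1,0,0,0,0]]]' | grep -E "clock|ee_pos|^force"; done
python3 - <<'E'
from h import *
import cv2
a=imaging.get_image("top")[215:300,262:372];cv2.imwrite("pics/t3.png",cv2.resize(a,None,fx=7,fy=7,interpolation=cv2.INTER_CUBIC))
E
```

```text
clock: 12.8
ee_pos: [473.7, -131.2, 142.2]
force: [-15.3, -3.1, 9.2]
clock: 13.3
ee_pos: [473.7, -131.2, 142.2]
force: [-14.7, -2.9, 9.4]
clock: 13.8
ee_pos: [473.7, -131.2, 142.2]
force: [-14.6, -3.1, 9.0]
```

View pics/t3.png

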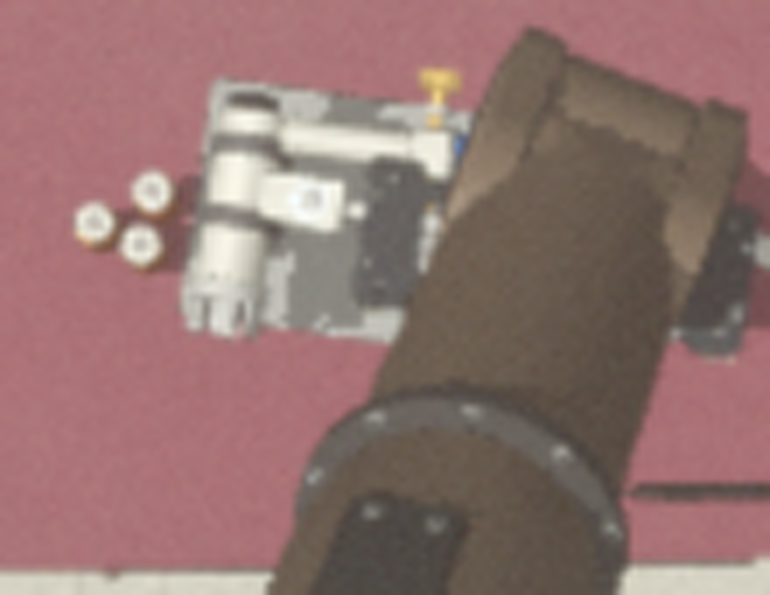

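The arm covers the handles in that view, so I check the fingers and the stop screw from the scene camera while still holding.

```bash
python3 - <<'E'
from h import *
import cv2
a=imaging.get_image("scene")[205:310,265:375];cv2.imwrite("pics/s3.png",cv2.resize(a,None,fx=5.5,fy=5.5,interpolation=cv2.INTER_CUBIC))
E
```

```text
(no output)
```

View pics/s3.png

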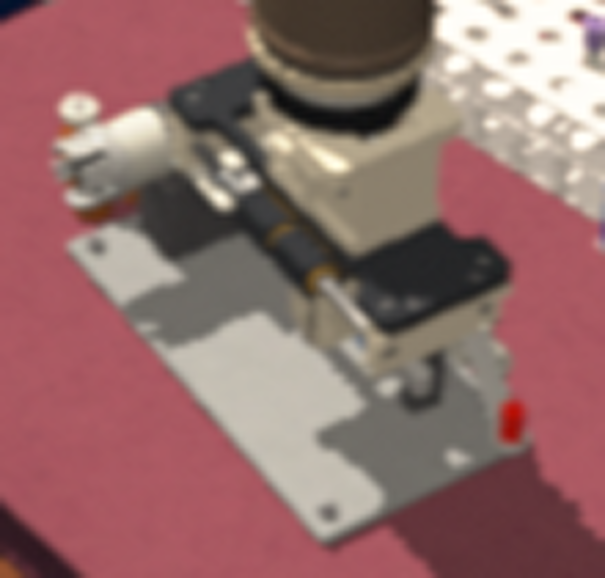

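The catch stud is open at (512,420), and the fingers are outside the lever and clear of the bar. I ease the lever out and back away.

```bash
python3 -m creep '[[[-1,0.3,0,0,0],[-1,0.5,0,0,0],[-1,0.5,0,0,0],[-1,0.5,0,0,0],[-1,0.6,0,0,0]]]' | grep -E "ee_pos|^force"; python3 -m creep '[[[-1,0.8,0,0,0],[-1,0.8,0,0,0],[-1,0,0,-1,0],[-1,0,0,-1,0],[-1,0,0,-1,0]]]'| grep -E "ee_pos|^force"; python3 -m creep '[[[-1,0,1,-1,0],[-1,0,1,-1,0],[-1,0,1,-1,0],[-1,0,1,0,0],[-1,0,1,0,0]]]'>/dev/null; python3 -m creep '[[[-1,0,1,0,0],[-1,0,1,0,0],[-1,0,1,0,0],[-1,0,1,0,0],[-1,0,0,0,0]]]'
python3 - <<'E'
from h import *
import cv2
a=imaging.get_image("top")[215:300,262:372];b=imaging.get_image("scene")[205:310,265:375]
a=cv2.resize(a,(388,300),interpolation=cv2.INTER_CUBIC);b=cv2.resize(b,(314,300),interpolation=cv2.INTER_CUBIC)
cv2.imwrite("pics/end.png",np.hstack([a,b]))
E
```

```text
ee_pos: [429.9, -122.7, 142.7]
force: [0.1, 0.1, 0.4]
ee_pos: [398.2, -118.4, 203.3]
force: [1.0, 0.2, -1.2]
clock: 15.9
ee_pos: [426.4, 62.1, 262.6]
tool_rot: [0.236, 3.13, 0.002]
force: [1.1, -0.0, -0.4]
gripper_width: 0.004
finger_force: 0.0
```

View pics/end.png

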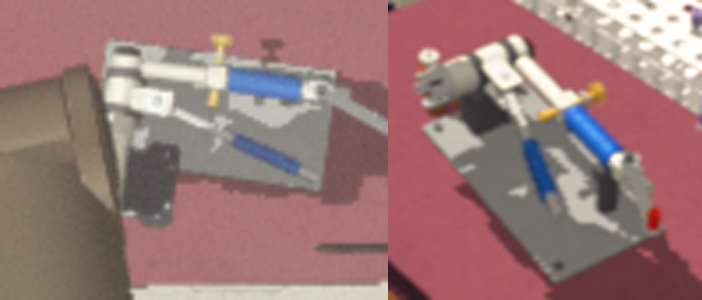

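The lever is fully out again, the catch is open, the bench is undisturbed and the arm is clear, so I hand the job in.

```bash
python3 -c "
from cell import bot
print(bot.sign_off())"
```

```text
the job is handed in; nothing more can be done
None
```

The job is handed in (no verdict came back): catch open about 1.15 rad, lever held about 1.5 s on the stop screw (about 15 N at the sleeve, an estimated 17 N on the screw), then let fully out, with the robot clear and nothing else seen disturbed.

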